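# Next board to the inspection camera

### The job

On the job rail, slide the checked board carrier that hangs in front of the inspection camera along the rail to the side that is free, well out of the way near the end of the rail, leaving it hanging. Then take the new carrier that stands on the bench, hook it onto the rail beside the camera, component side towards the camera, and slide it along until it hangs centred in front of the lens. Let both hang still, do not bump the camera, and leave everything else on the bench where it stands.

Things in the scene. Friction and masses are not known exactly. Their poses are not given: they have to be found in the camera images.
- rail: Fixed level steel bar, 12 mm diameter, along its own y axis, bar centre 200 mm above the bench, on two posts at y = -290 and +290 mm of its frame (tops 211 mm high, 22 mm wide). Origin on the bench midway under the bar; x points away from the robot, square to the bar; z up. It may stand turned by some degrees.
- camera_unit: Fixed inspection camera beyond the rail, same yaw as the rail; origin under its 110 x 100 mm base, 140 mm beyond the bar (rail +x). A 38 mm wide lens barrel points back to the bar (-x), ending 45 mm from it, so nothing can be hooked on right there; housing 50 mm wide; a 120 mm wide screen on top reaches 240 mm height. Its place along the bar varies.
- lens (a point): Centre of the lens front, 45 mm beyond the bar's centre line, 113 mm high: the mark. A carrier is centred when its origin lies abreast of this along the bar (same y in the rail's frame).
- checked_carrier: Rigid board carrier, about 0.2 kg, 167 mm tall, hanging on the bar in front of the lens. Origin: centre of its foot's underside, about 76 mm above the bench while it hangs; z up, x as the rail's x. Same build as the new carrier. It slides on the bar with plain friction and may be slid while gripped by its tab.
- checked_carrier_tab (a point): Centre of the checked carrier's grip tab, 149 mm above its origin; tab 24 (x) x 14 (y) x 36 (z) mm.
- new_carrier: The same kind, standing on its foot on the bench between robot and rail, left or right, yaw within 70 degrees of straight ahead. Origin: centre of the foot's underside; z up; +x: component side, -x: hook opening. Foot 44 (x) x 54 (y) x 6 mm, upright frame 8 x 54 mm with green board up to z = 62 mm, then a hook of 14 mm wide (y) steel strip, then the tab.
- new_carrier_tab (a point): Centre of its white grip tab, 149 mm above the origin; 24 (x) x 14 (y) mm, z = 131 to 167 mm.
- new_carrier_seat (a point): Where the bar's centre lies once hung: x = 0, z = 124 mm of the carrier, under a roof like an upside-down V that centres itself on the bar. The hook's back is an upright strip on the component side, faces x = 13 to 17 mm, z = 64 to 122 mm.
- new_carrier_lip (a point): Lower end of the hook's lip: x = -15 mm (faces -17 to -13), z = 104 mm of the carrier. The way in lies below it, from -x, between z = 74 (top of a small heel under it) and 104 mm. To hook on: carrier beyond the bar, bar level with z = 89 mm, move it towards the robot until the bar is at x = 0, then lower it about 35 mm.
- new_carrier_face (a point): Centre of the component side (small black chips; the back is bare board), 34 mm above and 9 mm +x of the origin; it must look to the camera, that is to the rail's +x.
- cleaner_bottle: Clear bottle, 50 mm diameter, 150 mm tall, standing under the bar at one side of the camera, 115 to 145 mm from the rail's middle; it blocks carriers on that side. Loose; origin under its centre.
- tip_tin: Flat brass tin, 60 mm diameter, 30 mm high, under the bar on the other, free side; hanging carriers pass over it. Loose; origin under its centre.
- flux_bottle: Small amber bottle, 34 mm diameter, 120 mm tall, 80 to 95 mm behind (-x of) the new carrier. Loose; origin under its centre.
- solder_spool: Grey spool, 60 mm diameter, 45 mm high, upright on the side of the bench where the new carrier is not. Loose; origin under its centre.
- screw_dish: Steel dish, 76 mm diameter, 25 mm high, beyond the rail. Loose; origin under its centre.
- screwdriver: Screwdriver 150 mm long, lying along x on a 12 mm thick marble slab in front of the robot. Loose.

How it is judged:
On the way, in this order (a step that is already met when the one before it is completed fails the run):
1. the checked carrier has been slid at least 120 mm from the lens axis and hangs on the rail, while the new one is not yet on it (z of checked_carrier in the frame of rail between 0.07 and 0.083 m and x of checked_carrier in the frame of rail between -0.013 and 0.013 m and (y of checked_carrier in the frame of camera_unit above 0.12 m or y of checked_carrier in the frame of camera_unit below -0.12 m) and not (z of new_carrier in the frame of rail between 0.07 and 0.083 m and x of new_carrier in the frame of rail between -0.013 and 0.013 m)), for 0.2 s.
2. the new carrier is hooked onto the rail, more than 50 mm to the side of the lens axis (z of new_carrier in the frame of rail between 0.07 and 0.083 m and x of new_carrier in the frame of rail between -0.013 and 0.013 m and (y of new_carrier in the frame of camera_unit above 0.05 m or y of new_carrier in the frame of camera_unit below -0.05 m) and contact force between new_carrier and rail above 0.3 N), for 0.2 s.
At the end, for the whole second after the job is handed in: The new carrier hangs freely on the rail, component side to the camera, square to the lens within 10 degrees, within 8 mm of the lens axis along the rail; the checked carrier hangs on the rail at least 120 mm from the lens axis; both upright within 8 degrees and still (z of checked_carrier in the frame of rail between 0.07 and 0.083 m and x of checked_carrier in the frame of rail between -0.013 and 0.013 m and (y of checked_carrier in the frame of camera_unit above 0.12 m or y of checked_carrier in the frame of camera_unit below -0.12 m) and z of new_carrier in the frame of rail between 0.07 and 0.083 m and x of new_carrier in the frame of rail between -0.013 and 0.013 m and not (y of new_carrier in the frame of camera_unit above 0.008 m or y of new_carrier in the frame of camera_unit below -0.008 m) and x of new_carrier_face in the frame of rail above 0.002 m and angle between the x axis of new_carrier and the x axis of rail, either way round below 0.17 rad and angle between each of new_carrier, checked_carrier's own z axis and vertical below 0.15 rad and linear speed of each of new_carrier, checked_carrier below 0.03 m/s and contact force between each of new_carrier, checked_carrier and rail above 0.3 N); the robot touches nothing.
It fails at once if a bystander is moved by more than 25 mm (distance of any of cleaner_bottle, tip_tin, flux_bottle, solder_spool, screw_dish, screwdriver from where it was at the start of the episode above 0.025 m).
It fails at once if the camera is bumped with more than 8 N (contact force between camera_unit and anything else above 8 N).
It fails at once if the checked carrier is lifted off or falls from the rail (z of checked_carrier in the frame of rail below 0.06 m or z of checked_carrier in the frame of rail above 0.13 m).
It also fails if it takes over 62 s, if anything falls off the work surface, if the arm or the gripper's body presses on something with over 40 N, if the wrist force passes 120 N, or if a joint passes its speed limit or range.

### The arm

A 7-joint arm with a two-finger parallel gripper is mounted at the origin on the work surface. World frame = base frame: x ahead of the robot, y to its left, z up, the work surface at z = 0. Lengths are in m, angles in rad, forces in N, time in s.
With the tool pointing down it reaches from about 0.425 to 0.925 m from the base axis. Payload 6.8 kg.
Tool frame: the origin (TCP) lies at the very end of the fingers, on their centre line; the grasp point (between the pads) lies bot.grip_depth behind it (bot.grip_depth is the distance from the TCP to the grasp point, in m); z points along the fingers, y is the line along which they close (so a half turn about z gives the same grasp; the last joint's range is limited). The gripper opens to 85 mm and grips with 20 to 120 N. Pads are 22 mm wide; open, the fingers measure 114 mm over their backs; the gripper's body (76 mm by 85 mm) begins 54 mm behind the grasp point. The pads swing forward as they close: fully open they stand 13 mm farther back than shut.
Start: joints at [0.993, 0.477, 0.022, 1.555, -0.011, 1.109, -0.083], TCP at [0.306, -0.602, 0.231] pointing down, gripper open.
Joint ranges: [-2.96, 2.96], [-0.34, 2.1], [-1.41, 1.46], [0.24, 2.44], [-1.37, 4.51], [0.17, 1.92], [-2.96, 2.96]. Speed limits (rad/s): [2.39, 2.39, 3.14, 3.14, 3.14, 3.14, 3.14].

### API

Orientations are given as a unit quaternion [w, x, y, z].
In Python, from station import bot gives the robot as it stands.
- The arm moves only by the tool send_rows, never from a script. Its arguments are lists of equal length, an entry for each row: "slide": the shift along the tool's x, y, z in mm, a list of three; "roll": the turn about the tool's z in degrees; "claw": the opening, from 0 (shut) to 1 (fully open). A call has exactly 8 rows; each row is the pose to reach, as a shift and turn from the pose commanded when the call began, along the tool's axes at that moment; what a row does not reach only later rows make up. A row lasts 1/12 s, in which the tool goes at most 41.7 mm and 7.16 degrees, less where a joint would pass 70% of its speed; a pose out of reach is approached as far as the arm can. A call with a gripper value outside its range is refused whole. The fingers move at their own pace and stop on an object; "force" is the grip in N (left out, the last holds). Time passes only in rows, so rows that repeat a pose let the fingers close, or fill a call up. It gives the time, the measured TCP pose, the force, the opening and the grip force at its end, in the units of the state.
- bot.get_obs(): the state, without advancing time (a new reading comes with each control period).
- bot.read_camera(name): name is "scene" or "side" or "wrist"; returns the picture (420x560x3 uint8, red, green, blue); there is no depth.
- bot.camera_model(name): a dict with "camera_matrix" (3x3 intrinsics, pixels), "camera_from_world" (4x4, takes a point from world to camera coordinates). Camera axes: x right, y down, z forward; pixel columns grow to the right and rows downward; lengths in m; the calibration is good to about 2 mm. A picture is of the moment at which its call begins: read the wrist's pose just before it. camera_model takes no time and is no camera call; for the wrist camera it gives the pose at the moment of the call.
- bot.hand_in(): hands the job in; it is judged then, once.
The state is a dict: "t": time; "q": joint angles; "joint_vel": joint speeds; "joint_torque": joint torques, N m; "eef_pos": TCP position; "tool_rot": TCP orientation; "contact_force": force on the tool from outside, world axes, zero at the start; "torque": the same for the moment, N m; "gripper_width": opening from 0.0 (shut) to 1.0 (fully open); "grasp_force": force on a finger pad.
Only numpy, scipy, OpenCV 4.12 (cv2) and the standard library are available. Lean on these libraries where they do the work, as an engineer would, in place of code of your own. Each camera call takes 0.05 s, during which the arm holds its last target. There are 200 camera calls.

## Working session

There is one attempt and no reset: what is moved stays moved. The work goes in short steps, Python scripts to look and compute and a tool call to move; the robot and the scene stay as the last step left them, time stands still between calls to the robot, and variables do not carry over. Pictures are saved under pics/ and viewed, at most 10 in all, crops included, and the job is handed in when it is done.

Besides the shell and the picture viewer there is one more tool, called after "Emit:" by a JSON object that holds its "api" and its "payload". send_rows: Moves the arm, as the interface text tells. Its arguments: {"type":"object","properties":{"slide":{"type":"array","items":{"type":"array","items":{"type":"number"}}},"roll":{"type":"array","items":{"type":"number"}},"claw":{"type":"array","items":{"type":"number"}},"force":{"type":"number"}},"required":["slide","roll","claw"]}

```bash
ls; mkdir -p pics; python3 - <<'E'
from station import bot
import cv2,numpy as np
o=bot.get_obs();print({k:np.round(v,3) for k,v in o.items()},bot.grip_depth)
for n in("scene","side"):
    cv2.imwrite(f"pics/{n}0.png",bot.read_camera(n)[:,:,::-1]);m=bot.camera_model(n);print(n,m["camera_matrix"].round(1).tolist(),m["camera_from_world"].round(3).tolist())
E
```

```text
pics
{'t': np.float64(0.0), 'q': array([ 0.993,  0.478,  0.022,  1.556, -0.011,  1.109, -0.083]), 'joint_vel': array([-0.001, -0.001, -0.001, -0.001,  0.002, -0.   ,  0.   ]), 'joint_torque': array([ 1.0000e-03, -5.9644e+01,  1.6080e+00, -2.8119e+01,  1.2000e-02,
        9.0000e-03, -0.0000e+00]), 'eef_pos': array([ 0.305, -0.601,  0.23 ]), 'tool_rot': array([-0.001,  0.973,  0.233, -0.   ]), 'contact_force': array([-0.016,  0.647,  0.442]), 'torque': array([-0.019,  0.015,  0.014]), 'grasp_force': np.float64(0.0), 'gripper_width': np.float64(1.003)} 0.0187
scene [[437.4, 0.0, 278.4], [0.0, 437.4, 211.4], [0.0, 0.0, 1.0]] [[-0.125, 0.992, 0.007, 0.036], [0.821, 0.108, -0.561, -0.386], [-0.558, -0.065, -0.828, 1.447], [0.0, 0.0, 0.0, 1.0]]
side [[379.8, 0.0, 288.8], [0.0, 379.8, 206.5], [0.0, 0.0, 1.0]] [[-0.951, -0.309, -0.024, 0.534], [-0.154, 0.537, -0.83, 0.181], [0.269, -0.785, -0.558, 0.917], [0.0, 0.0, 0.0, 1.0]]
```

View pics/scene0.png

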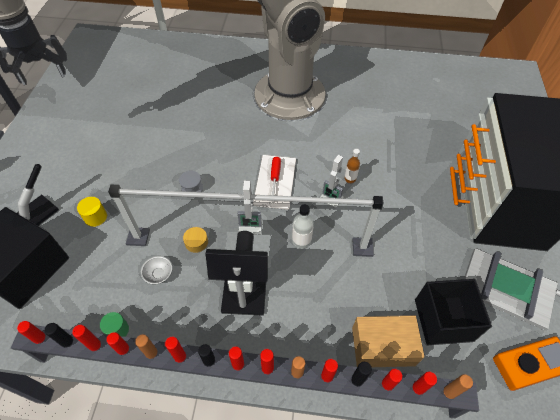

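View pics/side0.png

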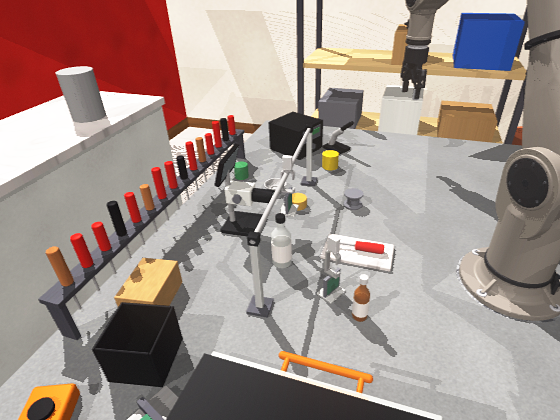

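The scene view shows the rail caps at (115,190) and (377,202), the checked tab at about (247,187), the new tab at about (337,161) and the camera at (238,265). The cleaner bottle is at (303,225) on the +y side, so -y is the free side (tin at 195,238). The side view shows the same layout, with the new carrier at (330,265).

```bash
python3 - <<'E'
import cv2,numpy as np
a=cv2.imread("pics/scene0.png")[140:260,100:390]
b=cv2.imread("pics/side0.png")[130:330,200:400]
cv2.imwrite("pics/c1.png",cv2.resize(a,None,fx=2.75,fy=2.75,interpolation=2))
cv2.imwrite("pics/c2.png",cv2.resize(b,None,fx=3,fy=3,interpolation=2))
E
```

```text
(no output)
```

View pics/c1.png

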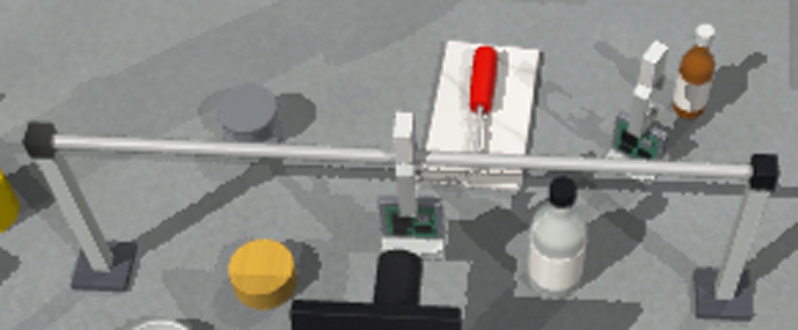

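View pics/c2.png

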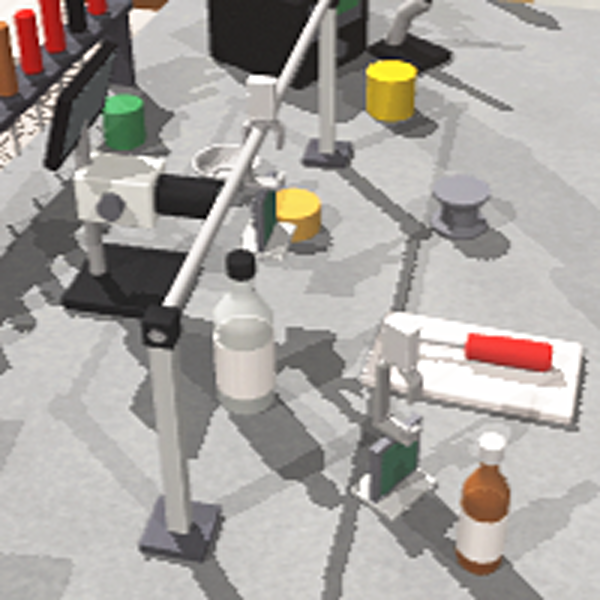

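The crops show these points:
- **Scene crop:** bar centre line from (75,145) to (740,170), checked tab (403,131), new tab (653,64), screen's top edge from (293,303) to (460,311).
- **Side crop:** new tab (401,344), checked tab (262,100), flux bottle behind the new carrier.

```bash
cat > h.py <<'E'
import numpy as np,cv2
from station import bot
def ray(n,uv,m=None):
    m=m or bot.camera_model(n);K=m["camera_matrix"];T=m["camera_from_world"];R=T[:3,:3]
    return -R.T@T[:3,3], R.T@np.linalg.solve(K,[uv[0],uv[1],1.])
def onz(n,uv,z,m=None):
    c,d=ray(n,uv,m);return c+d*(z-c[2])/d[2]
def tri(a,b,na="scene",nb="side",ma=None,mb=None):
    c,d=ray(na,a,ma);e,f=ray(nb,b,mb)
    s=np.linalg.lstsq(np.c_[d,-f],e-c,rcond=None)[0];p,q=c+d*s[0],e+f*s[1]
    return (p+q)/2,np.linalg.norm(p-q)
def proj(n,P,m=None):
    m=m or bot.camera_model(n);P=np.atleast_2d(P);q=(np.c_[P,np.ones(len(P))]@m["camera_from_world"].T)[:,:3]@m["camera_matrix"].T
    return q[:,:2]/q[:,2:]
E
python3 - <<'E'
from h import *
np.set_printoptions(precision=4,suppress=True)
C=lambda x,y:(100+x/2.75,140+y/2.75)
D=lambda x,y:(200+x/3,130+y/3)
a=onz("scene",C(75,145),.2);b=onz("scene",C(740,170),.2);print("bar",a,b,np.degrees(np.arctan2(-(b-a)[0],(b-a)[1])))
print("postL/R top",onz("scene",C(40,140),.205),onz("scene",C(764,172),.205))
print("chk",tri(C(403,131),D(262,100)),onz("scene",C(403,131),.225))
print("new",tri(C(653,64),D(401,344)),onz("scene",C(653,64),.149))
print("new foot",tri(C(637,152),D(394,487)))
for p in((293,303),(460,311)):print("screen",onz("scene",C(*p),.24))
print("tin",onz("scene",C(262,258),.03),"bottle",onz("scene",C(563,192),.15),"spool",onz("scene",C(247,104),.045),"flux",onz("scene",C(704,32),.12))
m=bot.camera_model("wrist");T=m["camera_from_world"];print(m["camera_matrix"],(-T[:3,:3].T@T[:3,3]),T)
E
```

```text
bar [ 0.5957 -0.2994  0.2   ] [0.5506 0.2328 0.2   ] 4.84231137235738
postL/R top [ 0.598  -0.3262  0.205 ] [0.5538 0.2508 0.205 ]
chk (array([ 0.569 , -0.0339,  0.2259]), np.float64(0.004793960476566464)) [ 0.5658 -0.0356  0.225 ]
new (array([0.4042, 0.1619, 0.1489]), np.float64(0.0009452255350383357)) [0.4048 0.1622 0.149 ]
new foot (array([0.4016, 0.1636, 0.0079]), np.float64(0.003513309263910555))
screen [ 0.7363 -0.0842  0.24  ]
screen [0.7275 0.0327 0.24  ]
tin [ 0.5827 -0.1749  0.03  ] bottle [0.5558 0.0943 0.15  ] spool [ 0.4191 -0.2264  0.045 ] flux [0.3332 0.2107 0.12  ]
[[324.6815   0.     276.9693]
 [  0.     324.6815 208.7659]
 [  0.       0.       1.    ]] [ 0.368  -0.5693  0.3731] [[ 0.4528 -0.8916 -0.0016 -0.6736]
 [-0.8574 -0.4359  0.2736 -0.0347]
 [-0.2446 -0.1225 -0.9618  0.3792]
 [ 0.      0.      0.      1.    ]]
```

Emit:
{"api": "send_rows", "payload": {"slide": [[20, -15, -20], [50, -39, -45], [80, -62, -70], [110, -85, -70], [140, -109, -70], [170, -133, -70], [200, -157, -70], [230, -181, -70]], "roll": [2, 5, 8, 11, 14, 17, 20, 22.4], "claw": [1, 1, 1, 1, 1, 1, 1, 1], "force": 40}}

```text
t: 0.77
eef_pos: [0.4289, -0.3344, 0.3011]
tool_rot: [-0.0, 0.999, 0.038, -0.0]
contact_force: [1.3, -0.2, -0.4]
gripper_width: 0.996
grasp_force: 0.0
```

```bash
cat >> h.py <<'E'
np.set_printoptions(precision=4,suppress=True)
from scipy.spatial.transform import Rotation as Rn
def Rt():
    o=bot.get_obs();return o,Rn.from_quat(np.roll(o["tool_rot"],-1)).as_matrix()
def to(P,head=None):
    "slide mm and roll deg from here to TCP point P, tool-x heading head deg"
    o,R=Rt();h=np.degrees(np.arctan2(R[1,0],R[0,0]))
    print("t",o["t"].round(2),"pos",o["eef_pos"],"head",h.round(2),"F",o["contact_force"].round(1),"w",o["gripper_width"].round(2),"g",o["grasp_force"].round(1))
    print("slide",(R.T@(np.asarray(P)-o["eef_pos"])*1000).round(1),"roll",None if head is None else round(h-head,2))
YAW=4.6;O=np.array([.5765,-.0375,0])
def rail(x,y,z): 
    c,s=np.cos(np.radians(YAW)),np.sin(np.radians(YAW));return O+[c*x-s*y,s*x+c*y,z]
def inrail(P):
    c,s=np.cos(np.radians(YAW)),np.sin(np.radians(YAW));d=np.asarray(P)-O;return np.array([c*d[0]+s*d[1],-s*d[0]+c*d[1],d[2]])
E
python3 -c "
from h import *
to(rail(-.06,0.0,.30),4.6)"
```

```text
Traceback (most recent call last):
  File "h.py", line 22, in to
    print("t",o["t"].round(2),"pos",o["eef_pos"],"head",h.round(2),"F",o["contact_force"].round(1),"w",o["gripper_width"].round(2),"g",o["grasp_force"].round(1))
              ^^^^^^^^^^^^
AttributeError: 'float' object has no attribute 'round'
```

```bash
sed -i 's/o\["\([a-z_]*\)"\]\.round(\([0-9]\))/np.round(o["\1"],\2)/g; s/h\.round(2)/round(h,2)/' h.py
python3 -c "
from h import *
to(rail(-.03,0.0,.30),4.6)"
```

```text
t 0.77 pos [ 0.4289 -0.3344  0.3011] head 4.37 F [ 1.3 -0.2 -0.4] w 1.0 g 0.0
slide [ 139.8 -284.7    1.1] roll -0.23
```

Emit:
{"api": "send_rows", "payload": {"slide": [[18, -36, 0], [35, -72, 0], [53, -108, 0], [70, -144, 0], [88, -180, 0], [105, -216, 0], [123, -252, 0], [140, -285, 1]], "roll": [0, 0, 0, 0, 0, 0, 0, -0.2], "claw": [1, 1, 1, 1, 1, 1, 1, 1]}}

```text
t: 1.43
eef_pos: [0.5461, -0.0387, 0.3003]
tool_rot: [-0.0, 0.999, 0.042, 0.0]
contact_force: [1.5, 0.1, 0.1]
gripper_width: 1.003
grasp_force: 0.0
```

```bash
python3 - <<'E'
from h import *
bot.read_camera("scene")
to(rail(0,0,.3),4.6)
m=bot.camera_model("wrist");im=bot.read_camera("wrist")
cv2.imwrite("pics/w1.png",im[:,:,::-1]);np.savez("w1.npz",**m)
print("pred tab,barL,barR,lens",proj("wrist",[rail(0,0,.225),rail(0,-.1,.2),rail(0,.1,.2),rail(.045,0,.113)],m))
E
```

```text
t 1.48 pos [ 0.5483 -0.0298  0.3001] head 5.34 F [2.4 5.9 1.2] w 1.0 g 0.0
slide [27.4 10.2  0.1] roll 0.74
pred tab,barL,barR,lens [[293.7125 181.9119]
 [424.6697 177.3684]
 [159.9552 173.7557]
 [289.8385 114.4652]]
```

View pics/w1.png

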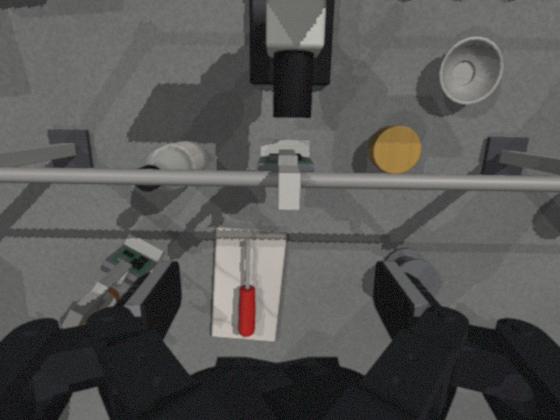

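The wrist view shows the bar across rows 175 to 183, the checked tab at about (289,190), the lens barrel's front end at about (292,115) and the tin at (396,150). The cleaner bottle is at (178,160). The arm was still settling, so I'll measure again now.

```bash
python3 - <<'E'
from h import *
for _ in range(3): bot.read_camera("scene")
to(rail(0,0,.3),4.6)
m=bot.camera_model("wrist");im=bot.read_camera("wrist")
cv2.imwrite("pics/w2.png",im[:,:,::-1]);np.savez("w2.npz",**m)
g=cv2.cvtColor(im,cv2.COLOR_RGB2GRAY).astype(float)
# bar: vertical profile per column
for u in (20,220,250,340,380,450,540):
    col=g[150:210,u];print(u,col.astype(int).tolist()[8:50])
hsv=cv2.cvtColor(im,cv2.COLOR_RGB2HSV)
for v in (60,75,90,105):
    r=g[v,240:350];d=np.where(r<35)[0]+240;print("barrel",v,d.min(),d.max())
w=((g>175)).astype(np.uint8);n,l,s,c=cv2.connectedComponentsWithStats(w)
for i in range(1,n):
    if s[i,4]>60:print(s[i],c[i])
print(proj("wrist",[rail(0,0,.225),rail(-.012,-.007,.243),rail(.012,.007,.243),rail(.045,-.019,.113),rail(.045,.019,.113),rail(.045,0,.132)],m))
E
```

```text
t 1.68 pos [ 0.5455 -0.0418  0.2998] head 4.71 F [ 0.3 -0.   0.5] w 1.0 g 0.0
slide [31.3 -1.8 -0.2] roll 0.11
20 [95, 95, 96, 87, 99, 104, 101, 110, 121, 134, 141, 146, 157, 154, 151, 144, 139, 131, 130, 115, 103, 86, 71, 67, 67, 73, 72, 67, 68, 73, 71, 72, 72, 67, 71, 67, 72, 75, 70, 67, 71, 67]
220 [70, 75, 73, 75, 72, 70, 70, 80, 104, 123, 134, 140, 150, 151, 153, 150, 144, 139, 135, 129, 117, 102, 89, 67, 61, 61, 58, 60, 64, 65, 61, 60, 59, 60, 60, 63, 53, 57, 64, 65, 62, 54]
250 [60, 64, 72, 67, 65, 61, 61, 73, 100, 103, 109, 111, 102, 93, 93, 95, 95, 96, 92, 85, 86, 76, 77, 72, 73, 70, 72, 70, 71, 72, 71, 72, 69, 71, 73, 75, 71, 69, 71, 71, 68, 79]
340 [97, 96, 91, 91, 96, 95, 98, 97, 103, 111, 127, 135, 145, 151, 159, 159, 155, 145, 135, 131, 121, 110, 97, 83, 91, 102, 107, 107, 105, 104, 105, 99, 96, 94, 91, 95, 99, 101, 95, 98, 95, 94]
380 [126, 127, 126, 124, 128, 126, 126, 127, 116, 112, 123, 135, 140, 154, 164, 166, 155, 146, 139, 126, 121, 113, 101, 86, 88, 104, 116, 110, 109, 111, 111, 109, 104, 106, 108, 110, 107, 108, 112, 107, 109, 111]
450 [108, 109, 114, 111, 113, 115, 110, 108, 103, 106, 120, 130, 136, 150, 157, 168, 165, 151, 139, 135, 127, 118, 105, 87, 74, 69, 71, 75, 75, 77, 76, 73, 78, 80, 102, 110, 108, 107, 108, 106, 111, 108]
540 [70, 69, 71, 73, 68, 69, 64, 74, 91, 105, 113, 130, 134, 143, 154, 167, 162, 152, 143, 135, 130, 119, 109, 96, 84, 85, 93, 100, 98, 100, 100, 100, 95, 89, 90, 84, 68, 55, 49, 53, 48, 53]
barrel 60 240 317
barrel 75 240 316
barrel 90 260 296
barrel 105 260 296
[285   8  21  30 289] [298.564   26.5121]
[208 243  24  33 545] [220.5688 256.6771]
[250 244  25  61 831] [261.6402 264.7702]
[207 267  25  52 720] [216.3583 290.6639]
[242 312  26  25 187] [258.9251 327.8342]
[207 321  27  14 215] [216.9721 328.5488]
[[275.4654 175.918 ]
 [286.382  199.7055]
 [263.9509 161.7476]
 [295.5362 109.6274]
 [256.3849 109.5462]
 [275.9087 109.1895]]
```

```bash
python3 - <<'E'
from h import *
m=dict(np.load("w2.npz"));g=cv2.cvtColor(cv2.imread("pics/w2.png"),cv2.COLOR_BGR2GRAY)
for v in (150,165,175,185,192,198,204,208):print(v,g[v,250:305].tolist())
for v in (95,103):print("barrel",v,g[v,245:312].tolist())
print(g[95:130,278].tolist())
print(proj("wrist",[rail(0,-.1,.2),rail(0,.1,.2)],m))
E
```

```text
150 [165, 160, 157, 152, 148, 124, 91, 60, 52, 53, 63, 102, 122, 130, 128, 126, 123, 127, 124, 127, 125, 125, 130, 126, 128, 125, 127, 130, 129, 122, 89, 49, 30, 24, 26, 26, 28, 64, 120, 146, 151, 152, 155, 157, 153, 158, 154, 137, 112, 108, 106, 109, 110, 110, 107]
165 [73, 69, 73, 68, 70, 64, 63, 64, 67, 87, 111, 116, 119, 117, 117, 115, 116, 112, 118, 117, 118, 117, 112, 114, 116, 116, 117, 116, 117, 115, 104, 86, 86, 87, 89, 85, 87, 89, 88, 90, 90, 87, 89, 87, 90, 92, 93, 93, 89, 91, 94, 100, 108, 109, 109]
175 [96, 94, 91, 91, 92, 90, 92, 96, 123, 159, 169, 172, 174, 172, 173, 174, 170, 172, 175, 170, 174, 174, 171, 174, 173, 173, 173, 176, 174, 163, 140, 120, 115, 115, 114, 117, 118, 119, 115, 118, 120, 121, 122, 123, 127, 130, 125, 127, 130, 140, 140, 142, 141, 143, 143]
185 [70, 71, 73, 72, 76, 93, 102, 111, 125, 153, 169, 172, 173, 175, 174, 171, 172, 173, 173, 173, 174, 172, 170, 173, 173, 172, 174, 173, 172, 164, 138, 111, 107, 113, 111, 114, 113, 113, 106, 107, 107, 107, 113, 107, 111, 108, 98, 95, 93, 95, 92, 96, 94, 95, 92]
192 [73, 72, 70, 67, 70, 75, 97, 108, 123, 148
[... 1131 characters left out ...]
, 26, 17, 22, 25, 22, 24, 31, 25, 29, 24, 29, 27, 31, 29, 30, 28, 32, 39, 29, 37, 29, 28, 22, 30, 30, 34, 24, 12, 32, 11, 25, 20, 24, 35, 54, 85, 99, 99, 100, 99, 100, 101, 104, 103, 101, 94, 92, 88, 83]
barrel 103 [75, 78, 75, 72, 78, 98, 113, 111, 112, 112, 111, 114, 112, 88, 60, 25, 19, 28, 23, 23, 18, 26, 27, 15, 18, 27, 19, 20, 26, 20, 26, 34, 26, 28, 38, 34, 22, 29, 31, 34, 30, 23, 30, 19, 32, 16, 26, 25, 24, 12, 23, 34, 68, 93, 103, 103, 102, 109, 103, 103, 103, 99, 100, 102, 98, 92, 89]
[28, 30, 33, 29, 33, 36, 29, 31, 28, 20, 35, 36, 31, 31, 26, 27, 31, 64, 105, 116, 115, 112, 111, 115, 111, 107, 107, 110, 108, 108, 107, 109, 108, 110, 109]
[[408.7028 170.2672]
 [142.3904 169.7626]]
```

```bash
sed -i 's/^YAW=.*/YAW=4.55;O=np.array([.5745,-.0375,0])/' h.py; python3 -c "
from h import *
to(rail(0,0.004,.215),4.55)
print(bot.get_obs()['q'])"
```

```text
t 1.73 pos [ 0.5454 -0.0427  0.2999] head 4.62 F [-0.5 -0.6 -0. ] w 1.0 g 0.0
slide [29.5 -6.9 84.9] roll 0.07
[ 0.1793  0.2209 -0.2545  1.7643  0.0608  1.1649 -1.5837]
```

Emit:
{"api": "send_rows", "payload": {"slide": [[15, -4, 5], [29, -7, 20], [29, -7, 40], [29, -7, 60], [29, -7, 75], [29, -7, 85], [29, -7, 85], [29, -7, 85]], "roll": [0, 0, 0, 0, 0, 0, 0, 0], "claw": [1, 1, 1, 1, 1, 0.8, 0.4, 0], "force": 30}}

```text
t: 2.4
eef_pos: [0.574, -0.033, 0.2154]
tool_rot: [0.0, 0.999, 0.04, -0.0]
contact_force: [-0.3, -0.3, 0.5]
gripper_width: 0.604
grasp_force: 0.0
```

Emit:
{"api": "send_rows", "payload": {"slide": [[0, 0, 0], [0, 0, 0], [0, 0, 0], [0, 0, 0], [0, 0, 0], [0, 4, 0], [0, 10, 0], [0, 20, 0]], "roll": [0, 0, 0, 0, 0, 0, 0, 0], "claw": [0, 0, 0, 0, 0, 0, 0, 0]}}

```text
t: 3.07
eef_pos: [0.5762, -0.0473, 0.2165]
tool_rot: [-0.002, 0.999, 0.043, 0.001]
contact_force: [-2.3, 7.7, 6.9]
gripper_width: 0.159
grasp_force: 32.3
```

```bash
python3 -c "
from h import *
to(rail(0,-.205,.215),4.55);print(inrail(bot.get_obs()['eef_pos']))"
```

```text
t 3.07 pos [ 0.5762 -0.0473  0.2165] head 4.95 F [-2.3  7.7  6.9] w 0.16 g 32.3
slide [ -2.3 195.1   0.6] roll 0.4
[ 0.0009 -0.0099  0.2165]
```

Emit:
{"api": "send_rows", "payload": {"slide": [[0, 16, 0], [0, 34, 0], [0, 52, 0], [0, 70, 0], [0, 88, 0], [0, 106, 0], [0, 122, 0], [0, 136, 0]], "roll": [0, 0, 0, 0, 0, 0, 0, 0], "claw": [0, 0, 0, 0, 0, 0, 0, 0]}}

```text
t: 3.73
eef_pos: [0.5869, -0.1842, 0.2165]
tool_rot: [-0.002, 0.999, 0.042, -0.0]
contact_force: [-6.8, 8.9, 11.6]
gripper_width: 0.157
grasp_force: 32.8
```

Emit:
{"api": "send_rows", "payload": {"slide": [[0, 14, 0], [0, 28, 0], [0, 40, 0], [0, 48, 0], [0, 53, 0], [0, 53, 0], [0, 53, 0], [0, 53, 0]], "roll": [0, 0, 0, 0, 0, 0, 0, 0], "claw": [0, 0, 0, 0, 0, 0, 0, 0]}}

```text
t: 4.4
eef_pos: [0.591, -0.2382, 0.2165]
tool_rot: [-0.001, 0.999, 0.042, -0.0]
contact_force: [-4.6, 2.8, 9.5]
gripper_width: 0.161
grasp_force: 32.7
```

```bash
python3 -c "
from h import *
to(rail(0,-.205,.215),4.55);print(inrail(bot.get_obs()['eef_pos']))
cv2.imwrite('pics/s2.png',cv2.resize(bot.read_camera('scene')[140:260,100:390,::-1],None,fx=2.75,fy=2.75))"
```

```text
t 4.4 pos [ 0.591  -0.2382  0.2165] head 4.78 F [-4.6  2.8  9.5] w 0.16 g 32.7
slide [-0.5  3.6  1.5] roll 0.23
[ 0.0005 -0.2014  0.2165]
```

View pics/s2.png

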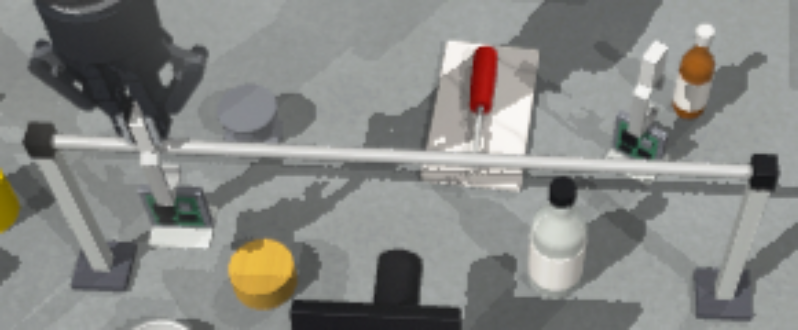

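The checked carrier now hangs at crop (160,150) to (180,230), well out towards the -y post. I'll release it and rise.

Emit:
{"api": "send_rows", "payload": {"slide": [[0, 0, 0], [0, 0, 0], [0, 0, 0], [0, 0, 0], [0, 0, -5], [0, 0, -20], [0, 0, -45], [0, 0, -80]], "roll": [0, 0, 0, 0, 0, 0, 0, 0], "claw": [0.3, 0.5, 0.8, 1, 1, 1, 1, 1]}}

```text
t: 5.12
eef_pos: [0.5898, -0.2398, 0.2937]
tool_rot: [-0.001, 0.999, 0.041, -0.003]
contact_force: [0.7, 0.2, 0.5]
gripper_width: 0.997
grasp_force: 0.0
```

```bash
python3 -c "
from h import *
to([.385,.145,.31],-35);print(inrail(bot.get_obs()['eef_pos']))"
```

```text
t 5.12 pos [ 0.5898 -0.2398  0.2937] head 4.72 F [0.7 0.2 0.5] w 1.0 g 0.0
slide [-172.5 -400.4  -14.6] roll 39.72
[-0.0008 -0.2029  0.2937]
```

Emit:
{"api": "send_rows", "payload": {"slide": [[-12, -32, -14], [-25, -68, -14], [-37, -102, -14], [-50, -136, -14], [-62, -170, -14], [-75, -204, -14], [-87, -238, -14], [-99, -272, -14]], "roll": [2, 5, 8, 11, 14, 17, 20, 23], "claw": [1, 1, 1, 1, 1, 1, 1, 1]}}

```text
t: 5.78
eef_pos: [0.4694, 0.0241, 0.3098]
tool_rot: [0.0, 0.987, -0.16, 0.0]
contact_force: [0.7, 0.3, -0.3]
gripper_width: 0.999
grasp_force: 0.0
```

```bash
python3 -c "
from h import *
to([.41,.15,.31],-35)"
```

```text
t 5.78 pos [0.4694 0.0241 0.3098] head -18.45 F [ 0.7  0.3 -0.3] w 1.0 g 0.0
slide [ -96.2 -100.6   -0.3] roll 16.55
```

Emit:
{"api": "send_rows", "payload": {"slide": [[-20, -21, 0], [-40, -42, 0], [-58, -62, 0], [-74, -78, 0], [-86, -91, 0], [-96, -100, 0], [-96, -100, 0], [-96, -100, 0]], "roll": [3, 6, 9, 12, 14.5, 16.5, 16.5, 16.5], "claw": [1, 1, 1, 1, 1, 1, 1, 1]}}

```text
t: 6.45
eef_pos: [0.4106, 0.148, 0.3097]
tool_rot: [-0.0, 0.955, -0.298, 0.0]
contact_force: [-0.5, 0.6, -0.1]
gripper_width: 1.004
grasp_force: 0.0
```

```bash
python3 - <<'E'
from h import *
bot.read_camera("scene");bot.read_camera("scene")
to([.404,.162,.31],-35)
m=bot.camera_model("wrist");im=bot.read_camera("wrist")
cv2.imwrite("pics/w3.png",im[:,:,::-1]);np.savez("w3.npz",**m)
print("pred tab top",proj("wrist",[[.404,.162,.167],[.403,.163,0.006]],m))
E
```

```text
t 6.55 pos [0.4111 0.1469 0.3094] head -34.81 F [0.6 0.3 0.2] w 1.0 g 0.0
slide [-14.5  -8.4  -0.6] roll 0.19
pred tab top [[269.0004 211.7705]
 [271.5735 180.1447]]
```

View pics/w3.png

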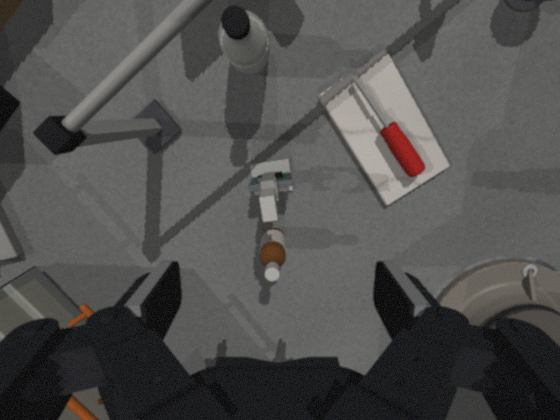

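The new carrier's tab is at about (268,208), with its foot at (271,177) turned a few degrees from the tool. The flux bottle is at (273,255).

```bash
python3 - <<'E'
from h import *
m=dict(np.load("w3.npz"));im=cv2.imread("pics/w3.png");g=cv2.cvtColor(im,cv2.COLOR_BGR2GRAY)
print(g[150:226:3,244:298:2])
for th in (150,165):
    w=np.zeros_like(g);w[150:226,240:300]=(g[150:226,240:300]>th)
    n,l,s,c=cv2.connectedComponentsWithStats(w)
    for i in range(1,n):
        if s[i,4]>30:
            r=cv2.minAreaRect(np.argwhere(l==i)[:,::-1].astype(np.float32));b=cv2.boxPoints(r);print(th,s[i],c[i],r)
            for z in (.167,.006):
                p=np.array([onz(None,q,z,m) for q in b]);e=p-np.roll(p,1,0);print(z,p.mean(0),np.linalg.norm(e,axis=1),np.degrees(np.arctan2(e[:,1],e[:,0])))
E
```

```text
[[ 69  70  88 103 103  98  99  92  93  81  67  62  59  62  68  59  60  78
   92  96  95  98  96 102 101 102 105]
 [ 64  68  93 103  98  98  89  79  71  60  60  61  60  60  64  66  93  97
   99  94  95  95  99 100 105  98 101]
 [ 69  69  99 105  96  91  67  62  60  57  61  61  60  65  87  95  96  95
   95  92 100  97  92  94  99 101 104]
 [ 67  73  99  99  77  67  57  61  63  62  58  66  89  89  96  94  99 102
  106 106 124 136 117  87 100 104 105]
 [ 73  92  89  67  58  57  59  65  85 106 123 140 134 138 145 144 141 144
  145 143 143 143 126  88  93 101 103]
 [ 71  70  67  82  86  90 123 138 145 145 144 145 145 144 144 143 142 140
  141 139 139 143 139  88  90  98 104]
 [ 71  70  70  87 100 132 141 143 141 141 143 143 143 143 144 145 139 138
  140 141 143 140 139  97  90  97 102]
 [ 62  70  65  84 141 145 143 142 140 140 139 138 135 126 123 125 116 106
   93 120 135 128 121 109  92  90  94]
 [ 67  65  75 102 140 144 145 135 114 103  91  87  88  92  92  72  27  21
   17  40  57  62  61  67  88  95  91]
 [ 71  82  98 100 101 101  84  50  58  81  89  87  89  92  90  88  40  31
   29  41
[... 1487 characters left out ...]
02 102 102]
 [103 100  99  90  96  94  97  83  63 112 164 162 166 158 163 155 147  95
   95  94  95 104 101 103 100 100 100]
 [ 99 102  98  97 100  98  93  66  62  66  92  81  70  69  71  92  92  92
   96  95  95 102 101  99 105 103 101]
 [100 105 100 100  99  98  88  66  63  58  62  64  60  55  68  91  95  95
   95  93  94  99 103 100  99 102  99]]
150 [260 196  17  25 306] [267.9869 208.2647] ((268.0135192871094, 208.08106994628906), (23.837852478027344, 13.1519193649292), 80.53767395019531)
0.167 [0.4073 0.1608 0.167 ] [0.0226 0.0119 0.0225 0.0122] [ -26.4287 -115.0947  154.1992   65.1089]
0.006 [0.3726 0.1905 0.006 ] [0.0353 0.0186 0.0352 0.019 ] [ -26.4287 -115.0947  154.1992   65.1089]
```

```bash
python3 -c "
from h import *
to([.407,.161,.139],-26)
print(bot.get_obs()['q'])"
```

```text
t 6.6 pos [0.4111 0.1468 0.3093] head -34.85 F [-0.5 -0.3 -0.7] w 1.0 g 0.0
slide [-11.6  -9.4 170.3] roll -8.85
[-0.056   0.0262 -0.4328  1.9654  0.0124  1.1524 -2.6726]
```

Emit:
{"api": "send_rows", "payload": {"slide": [[-7, -5, 15], [-12, -9, 45], [-12, -9, 75], [-12, -9, 105], [-12, -9, 130], [-12, -9, 150], [-12, -9, 163], [-12, -9, 170]], "roll": [-3, -6, -8.8, -8.8, -8.8, -8.8, -8.8, -8.8], "claw": [1, 1, 1, 1, 1, 1, 1, 1]}}

```text
t: 7.27
eef_pos: [0.4053, 0.1607, 0.1374]
tool_rot: [0.001, 0.974, -0.225, -0.001]
contact_force: [0.2, -0.5, -0.0]
gripper_width: 0.997
grasp_force: 0.0
```

Emit:
{"api": "send_rows", "payload": {"slide": [[0, 0, 0], [0, 0, 0], [0, 0, 0], [0, 0, 0], [0, 0, 0], [0, 0, 0], [0, 0, 0], [0, 0, 0]], "roll": [0, 0, 0, 0, 0, 0, 0, 0], "claw": [0.8, 0.6, 0.4, 0.2, 0, 0, 0, 0], "force": 50}}

```text
t: 7.93
eef_pos: [0.4061, 0.1617, 0.1399]
tool_rot: [0.0, 0.974, -0.225, 0.0]
contact_force: [-1.4, -2.6, 6.8]
gripper_width: 0.153
grasp_force: 49.8
```

```bash
python3 -c "
from h import *
to([.407,.161,.139],-26)"
```

```text
t 7.93 pos [0.4061 0.1617 0.1399] head -25.99 F [-1.4 -2.6  6.8] w 0.15 g 49.8
slide [1.1 0.2 0.9] roll 0.01
```

Emit:
{"api": "send_rows", "payload": {"slide": [[0, 0, -10], [0, 0, -40], [0, 0, -75], [0, 0, -110], [0, 0, -145], [0, 0, -180], [0, 0, -215], [0, 0, -250]], "roll": [0, 0, 0, 0, 0, 0, 0, 0], "claw": [0, 0, 0, 0, 0, 0, 0, 0]}}

```text
t: 8.6
eef_pos: [0.4049, 0.1621, 0.3916]
tool_rot: [-0.0, 0.974, -0.224, 0.0]
contact_force: [1.1, 0.8, -1.5]
gripper_width: 0.156
grasp_force: 49.1
```

```bash
python3 -c "
from h import *
print(rail(.042,-.097,.39));to(rail(.042,-.097,.39),4.55)"
```

```text
[ 0.6241 -0.1309  0.39  ]
t 8.6 pos [0.4049 0.1621 0.3916] head -25.94 F [ 1.1  0.8 -1.5] w 0.16 g 49.1
slide [325.3 167.6   1.7] roll -30.49
```

Emit:
{"api": "send_rows", "payload": {"slide": [[10, 5, 0], [32, 17, 0], [60, 31, 0], [88, 45, 0], [116, 60, 0], [144, 74, 0], [172, 89, 0], [200, 103, 0]], "roll": [-2, -6, -10, -14, -18, -22, -26, -30.5], "claw": [0, 0, 0, 0, 0, 0, 0, 0]}}

```text
t: 9.27
eef_pos: [0.5407, -0.0193, 0.3897]
tool_rot: [-0.0, 0.999, 0.041, -0.0]
contact_force: [0.9, 0.8, -2.8]
gripper_width: 0.159
grasp_force: 49.1
```

```bash
python3 -c "
from h import *
to(rail(.042,-.097,.39),4.55)"
```

```text
t 9.27 pos [ 0.5407 -0.0193  0.3897] head 4.74 F [ 0.9  0.8 -2.8] w 0.16 g 49.1
slide [ 73.9 118.1  -0.3] roll 0.19
```

Emit:
{"api": "send_rows", "payload": {"slide": [[16, 26, 0], [32, 52, 0], [46, 76, 0], [58, 95, 0], [68, 110, 0], [74, 118, 0], [74, 118, 0], [74, 118, 0]], "roll": [0, 0, 0, 0, 0, 0, 0, 0], "claw": [0, 0, 0, 0, 0, 0, 0, 0]}}

```text
t: 9.93
eef_pos: [0.6232, -0.1291, 0.3892]
tool_rot: [-0.001, 0.999, 0.04, -0.0]
contact_force: [-0.4, 0.8, -1.5]
gripper_width: 0.153
grasp_force: 49.1
```

```bash
python3 - <<'E'
from h import *
a=bot.read_camera("scene");b=bot.read_camera("side")
to(rail(.042,-.097,.39),4.55)
c=cv2.resize(a[80:290,110:310,::-1],(400,420),interpolation=2);d=cv2.resize(b[60:270,150:350,::-1],(400,420),interpolation=2)
cv2.imwrite("pics/p3.png",np.hstack([c,d]))
tip=bot.get_obs()["eef_pos"]
for n in("scene","side"):print(n,proj(n,[tip,rail(.042,-.097,.251),rail(0,-.097,.2)]))
E
```

```text
t 10.03 pos [ 0.6231 -0.1281  0.3896] head 4.64 F [-0.9  0.  -1.3] w 0.15 g 49.1
slide [ 0.7  2.8 -0.4] roll 0.09
scene [[185.4987 151.8873]
 [195.4516 197.5151]
 [201.8166 195.7027]]
side [[277.7665  86.2055]
 [279.7618 136.4514]
 [294.8804 154.4541]]
```

View pics/p3.png

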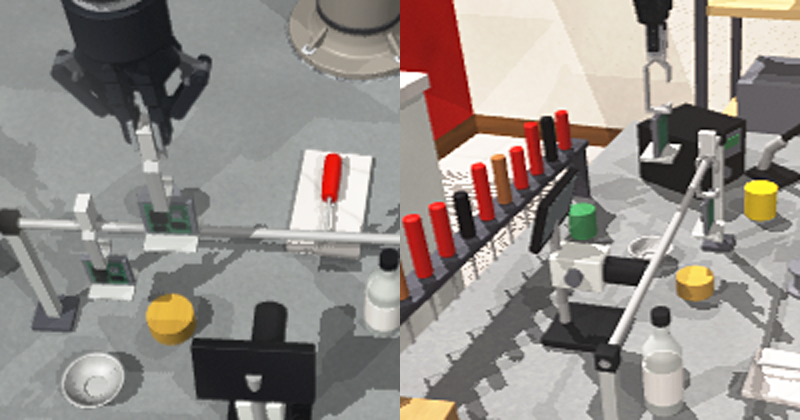

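The carrier hangs square in the grip, beyond and above the bar. Its foot is at crop (172,243), with components towards the camera and clear of both the lens and the checked carrier. Lowering now.

Emit:
{"api": "send_rows", "payload": {"slide": [[0, 1, 10], [0, 2, 32], [0, 2, 56], [0, 2, 80], [0, 2, 104], [0, 2, 124], [0, 2, 136], [0, 2, 139]], "roll": [0, 0, 0, 0, 0, 0, 0, 0], "claw": [0, 0, 0, 0, 0, 0, 0, 0]}}

```text
t: 10.7
eef_pos: [0.6219, -0.1311, 0.2476]
tool_rot: [-0.0, 0.999, 0.04, -0.002]
contact_force: [-1.3, -0.2, -1.7]
gripper_width: 0.154
grasp_force: 49.0
```

```bash
python3 - <<'E'
from h import *
a=bot.read_camera("scene");b=bot.read_camera("side")
to(rail(0,-.097,.251),4.55);print(inrail(bot.get_obs()["eef_pos"]))
c=cv2.resize(a[150:250,150:250,::-1],(400,400),interpolation=2);d=cv2.resize(b[90:190,240:340,::-1],(400,400),interpolation=2)
cv2.imwrite("pics/p4.png",np.hstack([c,d]))
E
```

```text
t 10.8 pos [ 0.6235 -0.1315  0.2502] head 4.55 F [ 0.2  0.3 -0.3] w 0.15 g 49.0
slide [-41.4  -0.6  -0.8] roll 0.0
[ 0.0414 -0.0976  0.2502]
```

View pics/p4.png

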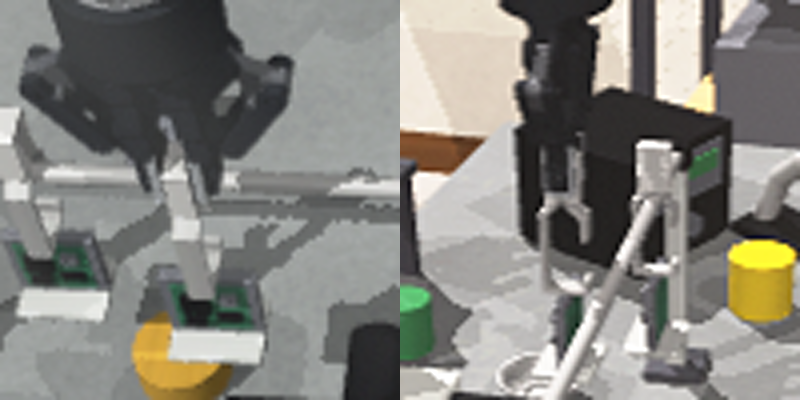

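Emit:
{"api": "send_rows", "payload": {"slide": [[-3, 0, 0], [-9, 0, 0], [-16, 0, 0], [-23, 0, 0], [-30, 0, 0], [-36, 0, 0], [-40, 0, 0], [-41, 0, 0]], "roll": [0, 0, 0, 0, 0, 0, 0, 0], "claw": [0, 0, 0, 0, 0, 0, 0, 0]}}

```text
t: 11.47
eef_pos: [0.582, -0.1355, 0.2505]
tool_rot: [0.0, 0.999, 0.039, -0.0]
contact_force: [-0.5, -0.1, -2.1]
gripper_width: 0.151
grasp_force: 49.1
```

```bash
python3 - <<'E'
from h import *
bot.read_camera("scene");b=bot.read_camera("side")
to(rail(0,-.097,.251),4.55);print(inrail(bot.get_obs()["eef_pos"]))
cv2.imwrite("pics/p5.png",cv2.resize(b[90:190,240:340,::-1],(600,600),interpolation=2))
E
```

```text
t 11.57 pos [ 0.5827 -0.1352  0.2504] head 4.51 F [ 0.4 -1.2 -2.2] w 0.15 g 49.1
slide [-0.4 -1.1 -0.6] roll -0.04
[ 0.0004 -0.0981  0.2504]
```

View pics/p5.png

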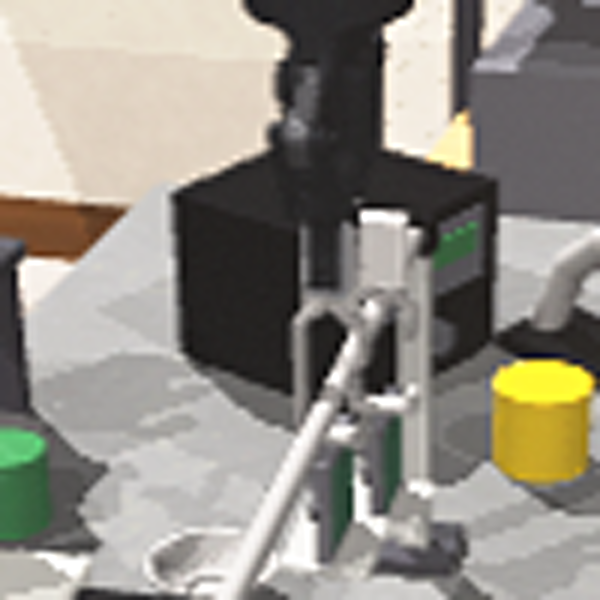

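The bar runs through the hook at crop (345,370) with no contact force. Lowering onto it.

Emit:
{"api": "send_rows", "payload": {"slide": [[0, 0, 4], [0, 0, 10], [0, 0, 17], [0, 0, 24], [0, 0, 30], [0, 0, 34], [0, 0, 36], [0, 0, 36]], "roll": [0, 0, 0, 0, 0, 0, 0, 0], "claw": [0, 0, 0, 0, 0, 0, 0, 0]}}

```text
t: 12.23
eef_pos: [0.5826, -0.1352, 0.2171]
tool_rot: [0.0, 0.999, 0.039, -0.0]
contact_force: [-10.2, 1.2, 21.2]
gripper_width: 0.151
grasp_force: 52.9
```

Emit:
{"api": "send_rows", "payload": {"slide": [[0, 0, 0], [0, 0, 0], [0, 0, 0], [0, 0, 0], [0, 0, 0], [0, 0, 0], [0, 0, 0], [0, 0, 0]], "roll": [0, 0, 0, 0, 0, 0, 0, 0], "claw": [0, 0, 0.3, 0.35, 0.35, 0.35, 0, 0], "force": 30}}

```text
t: 12.9
eef_pos: [0.5828, -0.1351, 0.214]
tool_rot: [-0.0, 0.999, 0.039, -0.0]
contact_force: [-0.5, 0.2, -0.2]
gripper_width: 0.159
grasp_force: 33.6
```

Emit:
{"api": "send_rows", "payload": {"slide": [[0, 0, 0], [0, 0, 0], [0, 0, 0], [0, 0, 0], [0, -2, 0], [0, -6, 0], [0, -12, 0], [0, -18, 0]], "roll": [0, 0, 0, 0, 0, 0, 0, 0], "claw": [0, 0, 0, 0, 0, 0, 0, 0]}}

```text
t: 13.57
eef_pos: [0.5812, -0.1165, 0.2142]
tool_rot: [-0.0, 0.999, 0.039, -0.0]
contact_force: [-0.7, 0.2, -2.0]
gripper_width: 0.161
grasp_force: 33.4
```

```bash
python3 -c "
from h import *
to(rail(0,-.002,.2145),4.55);print(inrail(bot.get_obs()['eef_pos']))"
```

```text
t 13.57 pos [ 0.5812 -0.1165  0.2142] head 4.52 F [-0.7  0.2 -2. ] w 0.16 g 33.4
slide [ -0.5 -77.2  -0.3] roll -0.03
[ 0.0005 -0.0792  0.2142]
```

Emit:
{"api": "send_rows", "payload": {"slide": [[0, -12, 0], [0, -26, 0], [0, -40, 0], [0, -53, 0], [0, -64, 0], [0, -72, 0], [0, -76, 0], [0, -77, 0]], "roll": [0, 0, 0, 0, 0, 0, 0, 0], "claw": [0, 0, 0, 0, 0, 0, 0, 0]}}

```text
t: 14.23
eef_pos: [0.5753, -0.0394, 0.2144]
tool_rot: [-0.0, 0.999, 0.04, 0.0]
contact_force: [0.6, -0.4, -1.0]
gripper_width: 0.156
grasp_force: 33.4
```

Emit:
{"api": "send_rows", "payload": {"slide": [[0, 0, 0], [0, 0, 0], [0, 0, 0], [0, 0, 0], [0, 0, 0], [0, 0, -20], [0, 0, -50], [-30, 0, -80]], "roll": [0, 0, 0, 0, 0, 0, 0, 0], "claw": [0, 0.2, 0.35, 0.55, 0.8, 0.8, 0.8, 0.8]}}

```text
t: 14.9
eef_pos: [0.5487, -0.0422, 0.294]
tool_rot: [-0.001, 0.999, 0.04, 0.0]
contact_force: [0.4, 0.4, 1.5]
gripper_width: 0.803
grasp_force: 0.0
```

Emit:
{"api": "send_rows", "payload": {"slide": [[0, 0, -5], [0, 0, -5], [0, 0, -5], [0, 0, -5], [0, 0, -5], [0, 0, -5], [0, 0, -5], [0, 0, -5]], "roll": [0, 0, 0, 0, 0, 0, 0, 0], "claw": [1, 1, 1, 1, 1, 1, 1, 1]}}

```text
t: 15.57
eef_pos: [0.546, -0.0427, 0.2981]
tool_rot: [-0.0, 0.999, 0.039, -0.001]
contact_force: [-0.1, 0.2, 0.2]
gripper_width: 1.001
grasp_force: 0.0
```

```bash
python3 - <<'E'
from h import *
to(rail(-.03,0,.3),4.55)
m=bot.camera_model("wrist");im=bot.read_camera("wrist");a=bot.read_camera("scene");b=bot.read_camera("side")
cv2.imwrite("pics/w6.png",im[:,:,::-1]);np.savez("w6.npz",**m)
P=np.hstack([cv2.resize(im[60:270,140:420,::-1],(400,300)),cv2.resize(a[140:290,110:310,::-1],(400,300))])
cv2.imwrite("pics/p6.png",P)
g=cv2.cvtColor(im,cv2.COLOR_RGB2GRAY)
def rows(v,lo,hi,f):
    r=np.where(f(g[v,lo:hi].astype(int)))[0]+lo;return (r.min(),r.max()) if len(r) else None
for v in (178,185,192):print("tab",rows(v,230,330,lambda r:r>150))
for v in (85,92,99):print("barrel",rows(v,230,330,lambda r:r<45))
print(proj("wrist",[rail(0,0,.243),rail(0,-.01,.243),rail(.06,0,.132),rail(.06,-.01,.132)],m))
E
```

```text
t 15.57 pos [ 0.546  -0.0427  0.2981] head 4.52 F [-0.1  0.2  0.2] w 1.0 g 0.0
slide [-1.1 -2.9 -1.9] roll -0.03
tab (np.int64(268), np.int64(288))
tab (np.int64(268), np.int64(288))
tab (np.int64(268), np.int64(288))
barrel (np.int64(257), np.int64(296))
barrel (np.int64(258), np.int64(295))
barrel (np.int64(259), np.int64(295))
[[273.5318 185.4151]
 [289.643  185.4093]
 [274.6001  94.5417]
 [285.7272  94.5365]]
```

View pics/p6.png

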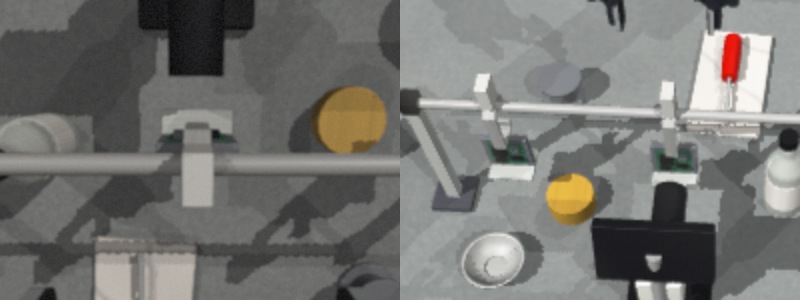

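Both carriers hang upright and square. The new tab's axis is within about 1 mm of the barrel's axis, at crop (197,178) against (196,50). The components face the camera and nothing else has moved.

```bash
python3 -c "
from station import bot
print(bot.hand_in())"
```

```text
the job is handed in; nothing more can be done
None
```

The job is handed in at about 16 s; no verdict came back, but by my last images the checked carrier hangs about 200 mm to the free side and the new carrier hangs within about 1 mm of the lens axis, component side to the camera.

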